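# Put the toner bottles into their colour-coded drip holders

### The job

Put away the four small black-capped toner bottles that stand on the front of the worktop: stand each one upright in the round drip holder that matches the coloured collar on its neck (red, blue, yellow or green), right down on the holder's floor. Do not knock any of them over, and leave the tall squeeze bottle and the marker pen where they are.

Things in the scene. Friction and masses are not known exactly. Their poses are not given: they have to be found in the camera images.
- bottle_red_center (a point): Centre, half-way up (53 mm above its underside), of the red toner bottle: a small round dropper bottle with a dull red body, a bright red collar (39 mm wide) round its neck and a black cap, 41 mm diameter, 106 mm tall in all, about 0.09 kg, loose, upright on the worktop; the straight body, where it is gripped, reaches up to about 60 mm, the shoulder and cap above are narrower. z axis up along the bottle.
- holder_red_seat (a point): Centre of the inner floor of the red drip holder: a bright red round open cup fixed to the worktop, 74 mm outer diameter on an 82 mm steel foot, rim 20 mm above the worktop, well 58 mm wide and 16 mm deep with a dark floor 4 mm above the worktop. z axis up.
- bottle_blue_center (a point): Centre, half-way up (55 mm above its underside), of the blue toner bottle: a small round dropper bottle with a dark blue body, a bright blue collar (39 mm wide) round its neck and a black cap, 41 mm diameter, 110 mm tall in all, about 0.09 kg, loose, upright on the worktop; the straight body, where it is gripped, reaches up to about 60 mm, the shoulder and cap above are narrower. z axis up along the bottle.
- holder_blue_seat (a point): Centre of the inner floor of the blue drip holder: a bright blue round open cup fixed to the worktop, 74 mm outer diameter on an 82 mm steel foot, rim 20 mm above the worktop, well 58 mm wide and 16 mm deep with a dark floor 4 mm above the worktop. z axis up.
- bottle_yellow_center (a point): Centre, half-way up (57 mm above its underside), of the yellow toner bottle: a small round dropper bottle with a yellow-tan body, a bright yellow collar (39 mm wide) round its neck and a black cap, 41 mm diameter, 114 mm tall in all, about 0.09 kg, loose, upright on the worktop; the straight body, where it is gripped, reaches up to about 60 mm, the shoulder and cap above are narrower. z axis up along the bottle.
- holder_yellow_seat (a point): Centre of the inner floor of the yellow drip holder: a bright yellow round open cup fixed to the worktop, 74 mm outer diameter on an 82 mm steel foot, rim 20 mm above the worktop, well 58 mm wide and 16 mm deep with a dark floor 4 mm above the worktop. z axis up.
- bottle_green_center (a point): Centre, half-way up (59 mm above its underside), of the green toner bottle: a small round dropper bottle with a grey-green body, a bright green collar (39 mm wide) round its neck and a black cap, 41 mm diameter, 118 mm tall in all, about 0.09 kg, loose, upright on the worktop; the straight body, where it is gripped, reaches up to about 60 mm, the shoulder and cap above are narrower. z axis up along the bottle.
- holder_green_seat (a point): Centre of the inner floor of the green drip holder: a bright green round open cup fixed to the worktop, 74 mm outer diameter on an 82 mm steel foot, rim 20 mm above the worktop, well 58 mm wide and 16 mm deep with a dark floor 4 mm above the worktop. z axis up.
- squeeze_bottle_center (a point): Point half-way up the tall dark brown squeeze bottle with a red pointed tip (72 mm diameter, 223 mm tall, loose, upright; this point is 110 mm above its underside). Not part of the job: to be left where it stands.
- marker_center (a point): Centre of the white marker pen with a red cap (140 mm long, 16 mm thick, along its own y axis), loose, lying at the worktop's front edge; this point is 9 mm above the worktop. Not part of the job: to be left where it lies.
Mind the look-alikes: they are no part of the job. Leave any orange look-alike of the part that bears bottle_blue_center alone. What is shaped like the part that bears bottle_yellow_center but orange is not meant.

How it is judged (in metres and radians):
At the end, for the whole second after the job is handed in: Each of the four toner bottles stands in the holder of its collar's colour: axis within 12 mm of the holder's centre, underside within 5 mm of the holder's floor, upright to 0.12 rad, released and at rest (horizontal distance between bottle_red_center and holder_red_seat below 0.012 m and z of bottle_red_center in the frame of holder_red_seat below 0.058 m and angle between each of bottle_red_center, bottle_blue_center, bottle_yellow_center, bottle_green_center's own z axis and vertical below 0.12 rad and linear speed of each of bottle_red, bottle_blue, bottle_yellow, bottle_green below 0.02 m/s and horizontal distance between bottle_blue_center and holder_blue_seat below 0.012 m and z of bottle_blue_center in the frame of holder_blue_seat below 0.06 m and horizontal distance between bottle_yellow_center and holder_yellow_seat below 0.012 m and z of bottle_yellow_center in the frame of holder_yellow_seat below 0.062 m and horizontal distance between bottle_green_center and holder_green_seat below 0.012 m and z of bottle_green_center in the frame of holder_green_seat below 0.064 m); the robot touches nothing.
It fails at once if a toner bottle is knocked over (tilted more than 0.8 rad) (angle between any of bottle_red_center, bottle_blue_center, bottle_yellow_center, bottle_green_center's own z axis and vertical above 0.8 rad).
It fails at once if the tall squeeze bottle is moved more than 30 mm (distance of squeeze_bottle_center from where it was at the start of the episode above 0.03 m).
It fails at once if the marker pen is moved more than 30 mm (distance of marker_center from where it was at the start of the episode above 0.03 m).
It also fails if it takes over 93 s, if anything falls off the work surface, if the arm or the gripper's body presses on something with over 40 N, if the wrist force passes 120 N, or if a joint passes its speed limit or range.

### The arm

A 6-joint arm with a two-finger parallel gripper is mounted at the origin on a cart in front of the work surface, level with it; the furniture and walls round the work are solid. World frame = base frame: x ahead of the robot, y to its left, z up, the work surface at z = 0. Lengths are in mm, angles in rad, forces in N, time in s.
With the tool pointing down it reaches from about 275 to 1000 mm from the base axis. Payload 8.4 kg.
Tool frame: the origin (TCP) lies midway between the tips of the shut fingers; the grasp point (between the pads) lies 19 mm behind it (r.grip_depth is the z of the grasp point in the tool frame, in mm); z points along the fingers, y is the direction in which the jaws open and shut (so a half turn about z gives the same grasp; the last joint's range is limited). The gripper opens to 85 mm and grips with 20 to 120 N. Pads are 22 mm wide; open, the fingers measure 114 mm over their backs; the gripper's body (76 mm by 85 mm) begins 54 mm behind the grasp point. The pads swing forward as they close: fully open they stand 13 mm farther back than shut.
Start: joints at [-1.242, 0.353, 1.633, -0, 1.155, -0.002], TCP at [202.998, -591.117, 231.281] pointing down, gripper open.
Joint ranges: [-2.63, 2.63], [-0.92, 2.1], [0.06, 2.66], [-1.3, 4.44], [0, 2.69], [-3.02, 3.02]. Speed limits (rad/s): [2.22, 2.22, 2.79, 3.14, 3.14, 3.14].

### API

Orientations are given as a rotation vector (axis times angle).
In Python, from bench import status, vision, r gives the robot as it stands.
- The arm moves only by the tool drive_tool, never from a script. Its argument "deltas" is a list of rows, each a list of 3 entries, a list of its own where there are three numbers: the opening, from 0 (shut) to 1 (fully open), then the shift along the tool's x, y, z in mm, then the turn, a rotation vector about the tool's x, y, z in rad. A call has 1 to 12 rows; each row shifts and turns the commanded pose from where the row before left it, along the tool's axes as they then stand; what a row does not reach is not made up. A row lasts 1/12 s, in which the tool goes at most 41.7 mm and 7.16 degrees, less where a joint would pass 70% of its speed; a pose out of reach is approached as far as the arm can. A call with a gripper value outside its range is refused whole. The fingers move at their own pace and stop on an object; "grip_force" is the grip in N (left out, the last holds). Time passes only in rows, so rows that do not move let the fingers close. It gives the time, the measured TCP pose, the force and the opening at its end, in the units of the state.
- status.get_state(): the state, without advancing time (a new reading comes with each control period).
- vision.read_camera(name): name is "scene" or "top"; returns (picture, depth): 420x560x3 uint8, red, green, blue; 420x560 float32, mm along the optical axis (not along the pixel's ray), 0 where there is no reading.
- vision.camera_model(name): a dict with "fovy" (degrees; the focal length in pixels is half the picture's height over the tangent of half this angle, whatever the lens; pixels are square), "cx", "cy" (the principal point, pixels), "extrinsics" (4x4, takes a point from camera to world coordinates). Camera axes: x right, y down, z forward; pixel columns grow to the right and rows downward; lengths in mm; the calibration is good to about 2 mm. A picture is of the moment at which its call begins. camera_model takes no time and is no camera call.
- r.close_job(): hands the job in, once; it reports no verdict.
Trained networks look in the newest picture that a camera, given by its name, has taken for a name from the list of things; names that differ only in an ending like _2 or _b are one class to them, and where a whole thing is asked for, a point or a joint stands for the part that bears it (a point fixed in the world has none). Each returns a list of dicts, best first, with "confidence" (0 to 1); they miss things now and then, are a little off and sometimes report something else, mostly with a low value. They report only what shows in the picture. A call takes as long as a camera call. They do not tell look-alikes from the thing itself.
- vision.outline_of(camera, thing): "region" (420x560 bool, what is visible of it) and "extent" ([left, top, right, bottom] in pixels, round what is visible of it).
- vision.place_of(camera, thing): "uv" ([column, row] in pixels: a listed point, or the origin of a listed thing).
The state is a dict: "clock": time; "qpos": joint angles; "qvel": joint speeds; "joint_efforts": joint torques, N m; "eef_pos": TCP position; "eef_rot": TCP orientation; "contact_force": force on the tool from outside, world axes, zero at the start; "moment": the same for the moment, N m; "opening": finger opening in mm.
Only numpy, scipy, OpenCV 4.12 (cv2) and the standard library are available. Lean on these libraries where they do the work, as an engineer would, in place of code of your own. Each camera call takes 0.05 s, during which the arm holds its last target.

## Working session

There is one attempt and no reset: what is moved stays moved. The work goes in short steps, Python scripts to look and compute and a tool call to move; the robot and the scene stay as the last step left them, time stands still between calls to the robot, and variables do not carry over. Pictures are saved under pics/ and viewed, and the job is handed in when it is done.

Besides the shell and the picture viewer there is one more tool, called after "Request:" by a JSON object that holds its "fn" and its "kwargs". drive_tool: Moves the arm, as the interface text tells. Its arguments: {"type":"object","properties":{"deltas":{"type":"array","items":{"type":"array"}},"grip_force":{"type":"number"}},"required":["deltas"]}

```bash
ls; mkdir -p pics; cat > h.py <<'E'
import numpy as np,cv2
from bench import status,vision,r
def cam(n):
    m=vision.camera_model(n); f=210/np.tan(np.radians(m['fovy'])/2); return f,m['cx'],m['cy'],np.array(m['extrinsics'])
def cloud(n,d):
    f,cx,cy,T=cam(n); v,u=np.mgrid[0:420,0:560]
    P=np.stack([(u-cx)/f*d,(v-cy)/f*d,d],-1)
    return P@T[:3,:3].T+T[:3,3]
def ray(n,uv,z):
    f,cx,cy,T=cam(n); d=T[:3,:3]@np.array([(uv[0]-cx)/f,(uv[1]-cy)/f,1]); o=T[:3,3]
    return o+d*(z-o[2])/d[2]
def save(p,img): cv2.imwrite('pics/'+p,cv2.cvtColor(img,cv2.COLOR_RGB2BGR))
E
python3 - <<'E'
from h import *
s=status.get_state(); print({k:np.round(v,3) for k,v in s.items()}, r.grip_depth)
for n in('scene','top'):
    p,d=vision.read_camera(n); save(n+'0.png',p); np.savez(n+'0.npz',p=p,d=d); print(n,cam(n))
E
```

```text
pics
{'clock': np.float64(0.0), 'qpos': array([-1.242,  0.354,  1.634, -0.   ,  1.155, -0.002]), 'qvel': array([ 0.001,  0.001,  0.   ,  0.001, -0.001, -0.002]), 'joint_efforts': array([-1.0000e-03, -6.0525e+01, -3.4207e+01,  0.0000e+00,  9.0000e-03,
        0.0000e+00]), 'eef_pos': array([ 202.856, -590.673,  230.565]), 'eef_rot': array([-3.097, -0.517,  0.   ]), 'contact_force': array([-0.298, -0.424,  0.066]), 'moment': array([-0.046,  0.007,  0.015]), 'opening': np.float64(85.684)} -18.700000000000003
scene (np.float64(489.81651754303243), 283.5648968928279, 214.86529502378445, array([[-7.20533029e-01, -4.39882600e-01,  5.36036801e-01,
        -2.09776187e+02],
       [-6.93023822e-01,  4.30672382e-01, -5.78134311e-01,
         8.31770167e+02],
       [ 2.34549781e-02, -7.88051139e-01, -6.15162797e-01,
         8.94108980e+02],
       [ 0.00000000e+00,  0.00000000e+00,  0.00000000e+00,
         1.00000000e+00]]))
top (np.float64(523.2164797135266), 279.726365978992, 209.3851560718837, array([[ 1.98961004e-02, -9.93361990e-01,  1.13296521e-01,
         3.83061249e+02],
       [-9.99664971e-01, -2.16416743e-02, -1.41979829e-02,
         9.11676740e+01],
       [ 1.65556629e-02, -1.12976079e-01, -9.93459771e-01,
         1.41350474e+03],
       [ 0.00000000e+00,  0.00000000e+00,  0.00000000e+00,
         1.00000000e+00]]))
```

View pics/scene0.png

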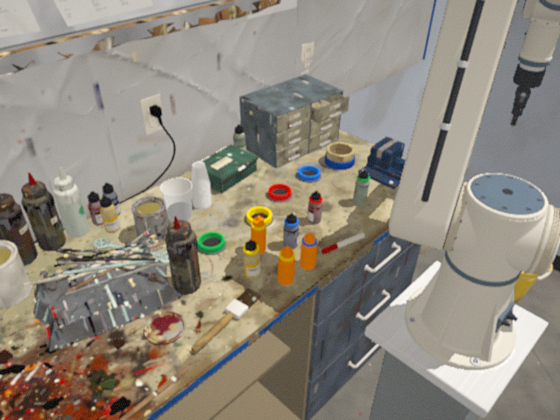

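View pics/top0.png

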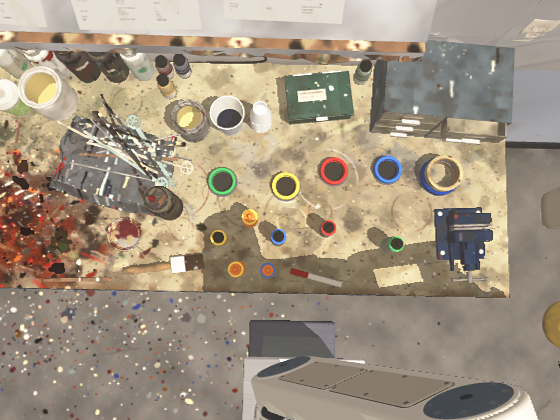

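```bash
python3 - <<'E'
from h import *
p,d=vision.read_camera('top')
hz={'red':53,'blue':55,'yellow':57,'green':59}
for c in hz:
  for cm in ['top']:
    for q in vision.place_of(cm,f'bottle_{c}_center'): print(cm,'b',c,round(q['confidence'],2),np.round(q['uv'],1),np.round(ray(cm,q['uv'],hz[c]),1))
    for q in vision.place_of(cm,f'holder_{c}_seat'): print(cm,'h',c,round(q['confidence'],2),np.round(q['uv'],1),np.round(ray(cm,q['uv'],4),1))
for t,z in(('squeeze_bottle_center',110),('marker_center',9)):
    for q in vision.place_of('top',t): print(t,q['confidence'],q['uv'],ray('top',q['uv'],z))
E
```

```text
top b red 0.66 [327.8 228.7] [490.2 -54.8  53. ]
top h red 0.61 [335.5 172.2] [649.6 -79.7   4. ]
top b blue 0.52 [266.8 271.2] [376.9 101.9  55. ]
top h blue 0.56 [386.5 171.5] [ 654.8 -219.8    4. ]
top b yellow 0.62 [218.8 240.1] [454.4 227.8  57. ]
top b yellow 0.57 [237.6 267.9] [383.9 177.2  57. ]
top b yellow 0.46 [250.5 218.5] [512.2 147.3  57. ]
top h yellow 0.6 [285.3 185.2] [610.5  57.1   4. ]
top b green 0.55 [394.2 242.9] [ 456.4 -227.1   59. ]
top h green 0.77 [222.6 180.6] [619.3 228.2   4. ]
squeeze_bottle_center 0.7 [161.5, 204.8] [536.81351728 368.40045932 110.        ]
squeeze_bottle_center 0.61 [388.2, 170.8] [ 636.24514216 -200.75552177  110.        ]
marker_center 0.8 [315.4, 277.3] [363.13326888 -27.61697365   9.        ]
marker_center 0.22 [384.3, 169.4] [ 659.50366691 -212.68659526    9.        ]
```

```bash
python3 - <<'E'
from h import *
a=np.load('top0.npz'); p,d=a['p'],a['d']
save('crop.png',cv2.resize(p[150:300,190:430],None,fx=3.3,fy=3.3,interpolation=cv2.INTER_CUBIC))
b=np.load('scene0.npz'); save('crop2.png',cv2.resize(b['p'][150:300,180:400],None,fx=3.5,fy=3.5,interpolation=cv2.INTER_CUBIC))
P=cloud('top',d); Q=cloud('scene',b['d'])
tab=P[(abs(P[...,2])<12)&(P[...,0]>380)&(P[...,0]<600)&(abs(P[...,1])<250)]; print('table z',np.median(tab[:,2]))
C={'yellow':(218,238,114),'blue':(279,237,110),'red':(328,228,106),'green':(397,244,118),'o1':(250,217,110),'o2':(236,269,110),'o3':(267,271,110)}
for c,(u,v,h) in C.items():
    g=ray('top',(u,v),h)
    out=[]
    for X in(P,Q):
        X=X.reshape(-1,3); m=(np.hypot(X[:,0]-g[0],X[:,1]-g[1])<32)&(X[:,2]>12)
        Y=X[m]; zt=np.percentile(Y[:,2],98) if len(Y) else 0
        cap=Y[Y[:,2]>zt-6]
        out.append((len(Y),round(zt,1),np.round((cap.max(0)+cap.min(0))[:2]/2,1),np.round(cap.mean(0)[:2],1),len(cap)))
    # body circle fit fixed radius from scene+top pts z 15..58
    X=np.concatenate([P.reshape(-1,3),Q.reshape(-1,3)]); m=(np.hypot(X[:,0]-g[0],X[:,1]-g[1])<35)&(X[:,2]>14)&(X[:,2]<57); Y=X[m]
    from scipy.optimize import least_squares
    s=least_squares(lambda q:np.hypot(Y[:,0]-q[0],Y[:,1]-q[1])-20.5,g[:2],loss='soft_l1') if len(Y)>5 else None
    print(c,np.round(g[:2],1),out,'fit',len(Y),s and np.round(s.x,1))
H={'red':(335,172),'blue':(387,170),'yellow':(286,186),'green':(222,181)}
hsv=cv2.cvtColor(p,cv2.COLOR_RGB2HSV)
hu={'red':(174,4),'blue':(100,118),'yellow':(24,34),'green':(55,85)}
for c,(u,v) in H.items():
    lo,hi=hu[c]; h=hsv[...,0]; mk=((h>=lo)&(h<=hi)) if lo<hi else ((h>=lo)|(h<=hi))
    mk&=(hsv[...,1]>150)&(hsv[...,2]>90)
    vv,uu=np.mgrid[0:420,0:560]; mk&=np.hypot(uu-u,vv-v)<22
    cnt=np.stack(np.nonzero(mk)[::-1],-1).astype(np.float32)
    (ex,ey),(w,hh),an=cv2.fitEllipse(cv2.convexHull(cnt))
    print(c,mk.sum(),round(ex,1),round(ey,1),round(w,1),round(hh,1),np.round(ray('top',(ex,ey),20),1), np.round(P[mk].mean(0),1))
E
```

```text
table z 1.3223700538794674
yellow [456.5 224.2] [(251, np.float64(116.8), array([461.5, 227.1]), array([460.8, 227.4]), 17), (540, np.float64(109.9), array([456.2, 227.1]), array([456. , 228.4]), 37)] fit 237 [457.8 226. ]
blue [462.4  73. ] [(219, np.float64(110.3), array([462.8,  75.4]), array([465.1,  75.1]), 26), (453, np.float64(106.5), array([459.8,  79.8]), array([462.1,  79.1]), 30)] fit 198 [464.8  75.1]
red [487.8 -49.6] [(239, np.float64(107.0), array([488.3, -48.8]), array([490. , -51.7]), 23), (387, np.float64(103.4), array([486.2, -47.6]), array([488.3, -49.4]), 23)] fit 204 [491.1 -53. ]
green [ 450.7 -220.2] [(314, np.float64(117.9), array([ 450.9, -222.4]), array([ 451.9, -222.1]), 25), (409, np.float64(114.6), array([ 448.1, -219.4]), array([ 448.4, -220.1]), 27)] fit 221 [ 452.9 -222.3]
o1 [510.9 146.5] [(228, np.float64(115.3), array([511.8, 150.2]), array([512.3, 149.2]), 22), (409, np.float64(112.0), array([510. , 150.6]), array([509.1, 150.6]), 25)] fit 134 [513.5 150.2]
o2 [381.1 177.7] [(228, np.float64(113.8), array([382.2, 181.5]), array([381. , 181.2]), 26), (530, np.float64(109.5), array([378.3, 184.6]), array([377.5, 184.6]), 42)] fit 225 [381.5 180.1]
o3 [377.7 101. ] [(1188, np.float64(1413.5), array([383.1,  91.2]), array([383.1,  91.2]), 986), (490, np.float64(107.3), array([375.2, 103. ]), array([375.6, 103.4]), 30)] fit 191 [378.8 100.2]
red 281 333.5 170.4 26.8 27.1 [651.4 -72.3  20. ] [650.5 -71.   33.2]
blue 180 387.6 168.8 25.6 26.4 [ 659.2 -219.4   20. ] [ 658.6 -216.7   28.6]
yellow 46 284.3 185.4 24.1 27.5 [607.2  60.3  20. ] [607.3  66.3  16.1]Traceback (most recent call last):
  File "<stdin>", line 29, in <module>
cv2.error: OpenCV(4.12.0) /io/opencv/modules/imgproc/src/shapedescr.cpp:356: error: (-215:Assertion failed) n >= 0 && (depth == CV_32F || depth == CV_32S) in function 'fitEllipseNoDirect'
```

View pics/crop.png

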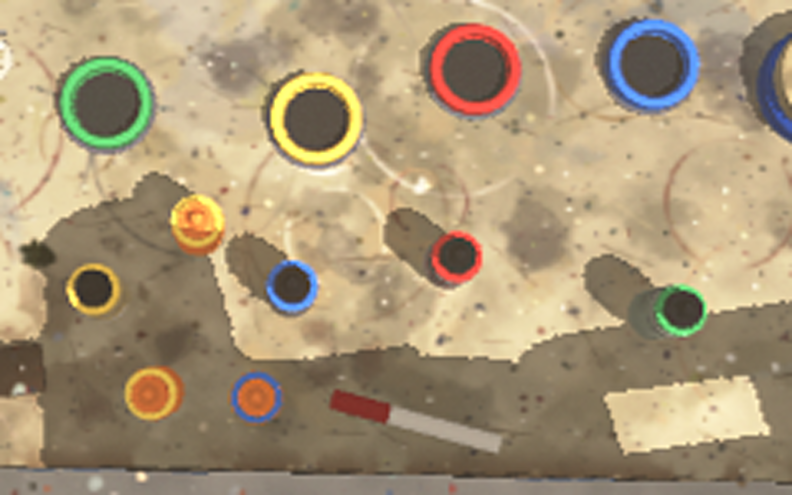

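View pics/crop2.png

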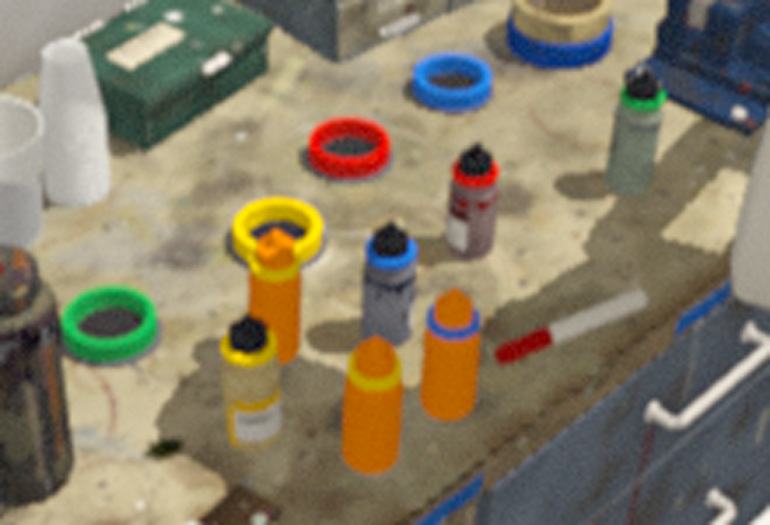

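```bash
cat >> h.py <<'E'
HU={'red':(172,5),'blue':(98,122),'yellow':(20,36),'green':(50,85)}
def cmask(p,c,s=120,v=90):
    hsv=cv2.cvtColor(p,cv2.COLOR_RGB2HSV); lo,hi=HU[c]; h=hsv[...,0]
    mk=((h>=lo)&(h<=hi)) if lo<hi else ((h>=lo)|(h<=hi))
    return mk&(hsv[...,1]>s)&(hsv[...,2]>v)
def proj(n,X):
    f,cx,cy,T=cam(n); q=(np.atleast_2d(X)-T[:3,3])@T[:3,:3]
    return np.stack([cx+f*q[:,0]/q[:,2],cy+f*q[:,1]/q[:,2]],-1)
def ringfit(n,p,c,xy,z=20,R=37,rad=60,s=120,v=90):
    # outer rim: color mask, project contour of biggest blob to plane z ; fit circle
    mk=cmask(p,c,s,v); vv,uu=np.nonzero(mk)
    W=np.array([ray(n,(u,w),z)[:2] for u,w in zip(uu,vv)])
    k=np.hypot(*(W-xy).T)<rad; W=W[k]
    return W
E
python3 - <<'E'
from h import *
from scipy.optimize import least_squares
G={'red':(651,-75),'blue':(657,-219),'yellow':(608,57),'green':(617,227)}
for n in('top','scene'):
  p=np.load(n+'0.npz')['p']
  for c,g in G.items():
    W=ringfit(n,p,c,g,rad=48)
    if len(W)<20: print(n,c,len(W)); continue
    # annulus 29..37 at z=20: robust fit
    q=least_squares(lambda q:np.hypot(W[:,0]-q[0],W[:,1]-q[1])-33,g,loss='soft_l1').x
    hull=cv2.convexHull(W.astype(np.float32))[:,0]; (x,y),rr=cv2.minEnclosingCircle(hull)
    print(n,c,len(W),'ring',np.round(q,1),'enc',round(x,1),round(y,1),round(rr,1))
E
```

```text
top red 317 ring [650.7 -72.1] enc 651.1 -72.3 37.7
top blue 251 ring [ 658.5 -219.5] enc 658.5 -219.3 37.1Traceback (most recent call last):
  File "<stdin>", line 7, in <module>
  File "h.py", line 24, in ringfit
    W=np.array([ray(n,(u,w),z)[:2] for u,w in zip(uu,vv)])
                ~~~^^^^^^^^^^^
  File "h.py", line 10, in ray
    f,cx,cy,T=cam(n); d=T[:3,:3]@np.array([(uv[0]-cx)/f,(uv[1]-cy)/f,1]); o=T[:3,3]
              ~~~^^^
  File "h.py", line 4, in cam
    m=vision.camera_model(n); f=210/np.tan(np.radians(m['fovy'])/2); return f,m['cx'],m['cy'],np.array(m['extrinsics'])
ValueError: time passes only in moves, steps and waits
```

```bash
sed -i 's/^def cam(n):/import functools\n@functools.lru_cache(None)\ndef cam(n):/' h.py
cat > fit.py <<'E'
from h import *
from scipy.optimize import least_squares
G={'red':(651,-75),'blue':(657,-219),'yellow':(608,57),'green':(617,227)}
def fit(n,p,s):
  for c,g in G.items():
    W=ringfit(n,p,c,g,rad=48,s=s)
    if len(W)<20: print(n,c,len(W)); continue
    q=least_squares(lambda q:np.hypot(W[:,0]-q[0],W[:,1]-q[1])-33,g,loss='soft_l1').x
    hull=cv2.convexHull(W.astype(np.float32))[:,0]; (x,y),rr=cv2.minEnclosingCircle(hull)
    print(n,c,len(W),'ring',np.round(q,1),'enc',round(x,1),round(y,1),round(rr,1))
if __name__=='__main__':
  for n in('top','scene'): fit(n,np.load(n+'0.npz')['p'],125)
  # collars: radius 19.5
  B={'yellow':(458,226,114),'blue':(464,75.5,110),'red':(489.5,-51,106),'green':(452,-222,118)}
  for n in('top','scene'):
   for c,(x,y,h) in B.items():
    p=np.load(n+'0.npz')['p']; W=ringfit(n,p,c,(x,y),z=h-25,rad=30)
    if len(W)<4: print(n,c,len(W));continue
    (X,Y),R=cv2.minEnclosingCircle(W.astype(np.float32)); print(n,'collar',c,len(W),round(X,1),round(Y,1),round(R,1))
   
E
python3 fit.py
```

```text
top red 314 ring [650.8 -72. ] enc 651.1 -72.3 37.7
top blue 244 ring [ 658.5 -219.4] enc 658.5 -219.1 37.1
top yellow 292 ring [607.1  57.4] enc 607.5 56.8 37.7
top green 161 ring [616.8 229.4] enc 616.6 229.0 35.8
scene red 240 ring [644.3 -67.1] enc 645.9 -68.3 40.8
scene blue 214 ring [ 651.3 -212.2] enc 651.2 -213.7 41.7
scene yellow 273 ring [600.3  63.6] enc 602.5 60.5 42.6
scene green 300 ring [608.8 234.4] enc 609.2 234.1 39.6
top collar yellow 107 460.5 226.9 20.9
top collar blue 70 466.0 75.0 19.0
top collar red 96 491.4 -52.3 19.9
top collar green 32 452.9 -223.8 18.3
scene collar yellow 109 453.1 229.9 23.4
scene collar blue 69 459.2 77.9 21.3
scene collar red 57 485.4 -48.4 21.1
scene collar green 42 446.4 -222.3 21.3
```

Request:
{"fn": "drive_tool", "kwargs": {"deltas": [[1,[0,0,0],[0,0,0.1103]],[1,[0,0,0],[0,0,0.1103]],[1,[0,0,0],[0,0,0.1103]],[1,[20,-30,0],[0,0,0]],[1,[30,-38,0],[0,0,0]],[1,[25,-32,0],[0,0,0]],[1,[25,-32,0],[0,0,0]],[1,[25,-32,0],[0,0,0]],[1,[0,0,0],[0,0,0]]], "grip_force": 30}}

```text
clock: 1.4
eef_pos: [327.0, -427.5, 231.4]
eef_rot: [-3.139, -0.005, -0.002]
contact_force: [-0.1, 0.0, -0.3]
opening: 85.4
```

Request:
{"fn": "drive_tool", "kwargs": {"deltas": [[1,[21,-34,0],[0,0,0]],[1,[21,-34,0],[0,0,0]],[1,[21,-34,0],[0,0,0]],[1,[21,-34,0],[0,0,0]],[1,[21,-34,0],[0,0,0]],[0.85,[20.5,-34.5,0],[0,0,0]],[0.85,[0,0,25],[0,0,0]],[0.85,[0,0,25],[0,0,0]],[0.85,[0,0,25],[0,0,0]],[0.85,[0,0,0],[0,0,0]],[0.85,[0,0,0],[0,0,0]]]}}

```text
clock: 2.32
eef_pos: [448.7, -227.7, 155.8]
eef_rot: [-3.14, 0.0, 0.004]
contact_force: [-0.3, -0.3, 0.2]
opening: 72.2
```

```bash
python3 - <<'E'
from h import *
out=[]
for n in('scene','top'):
    p,d=vision.read_camera(n)
    u,v=proj(n,[452,-223,100])[0]; u,v=int(u),int(v)
    out.append(cv2.resize(p[max(v-65,0):v+65,u-65:u+65],(400,400),interpolation=cv2.INTER_CUBIC))
save('g1.png',np.hstack(out)); print(status.get_state()['eef_pos'])
E
```

```text
[ 450.05753902 -228.63530497  157.58514277]
```

View pics/g1.png

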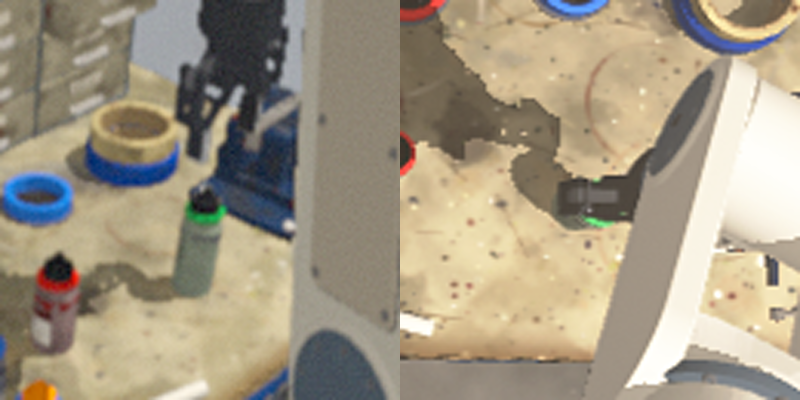

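Request:
{"fn": "drive_tool", "kwargs": {"deltas": [[0.85,[2.5,-5,0],[0,0,0]],[0.85,[0,0,0],[0,0,0]],[0.85,[0,0,25],[0,0,0]],[0.85,[0,0,25],[0,0,0]],[0.85,[0,0,25],[0,0,0]],[0.85,[0,0,20],[0,0,0]],[0.85,[0,0,20],[0,0,0]],[0.85,[0,0,18],[0,0,0]],[0.85,[0,0,0],[0,0,0]],[0.85,[0,0,0],[0,0,0]]]}}

```text
clock: 3.25
eef_pos: [451.8, -222.9, 23.4]
eef_rot: [-3.141, 0.0, 0.001]
contact_force: [-0.0, 0.8, 0.7]
opening: 72.4
```

Close on the green bottle, then lift.

Request:
{"fn": "drive_tool", "kwargs": {"deltas": [[0.3,[0,0,0],[0,0,0]],[0.3,[0,0,0],[0,0,0]],[0.3,[0,0,0],[0,0,0]],[0.3,[0,0,0],[0,0,0]],[0.3,[0,0,0],[0,0,0]],[0.3,[0,0,0],[0,0,0]],[0.3,[0,0,-5],[0,0,0]],[0.3,[0,0,-10],[0,0,0]],[0.3,[0,0,-5],[0,0,0]],[0.3,[0,0,0],[0,0,0]]], "grip_force": 30}}

```text
clock: 4.08
eef_pos: [452.8, -223.5, 45.0]
eef_rot: [3.14, -0.0, 0.004]
contact_force: [0.9, -0.1, -1.2]
opening: 39.9
```

```bash
python3 - <<'E'
from h import *
s=status.get_state(); print(s['opening'],s['eef_pos'])
out=[]
for n in('scene','top'):
    p,d=vision.read_camera(n)
    u,v=proj(n,[452,-223,70])[0]; u,v=int(u),int(v)
    out.append(cv2.resize(p[max(v-65,0):v+65,u-65:u+65],(400,400),interpolation=cv2.INTER_CUBIC))
save('g2.png',np.hstack(out))
E
```

```text
39.92952760066852 [ 452.83816481 -223.4693175    45.04673954]
```

View pics/g2.png

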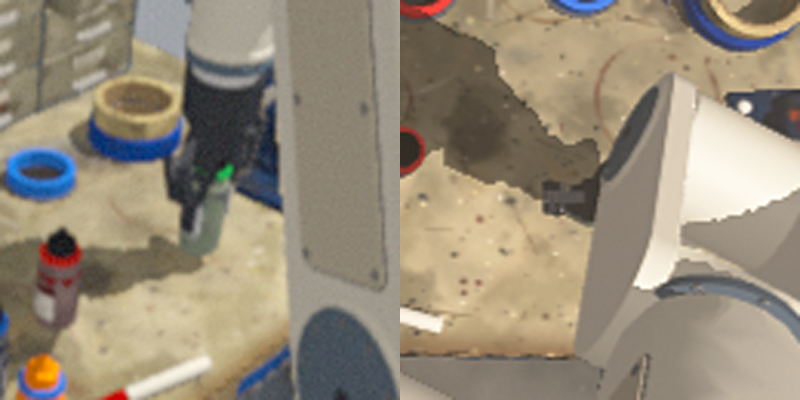

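Request:
{"fn": "drive_tool", "kwargs": {"deltas": [[0.3,[0,0,-12],[0,0,0]],[0.3,[0,0,-24],[0,0,0]],[0.3,[0,0,-28],[0,0,0]],[0.3,[0,0,-28],[0,0,0]],[0.3,[0,0,-20],[0,0,0]],[0.3,[0,-8,-8],[0,0,0]],[0.3,[5,-18,0],[0,0,0]],[0.3,[8,-26,0],[0,0,0]],[0.3,[12,-32,0],[0,0,0]],[0.3,[12,-32,0],[0,0,0]],[0.3,[12,-32,0],[0,0,0]],[0.3,[12,-32,0],[0,0,0]]], "grip_force": 50}}

```text
clock: 5.18
eef_pos: [512.3, -40.9, 162.2]
eef_rot: [-3.141, 0.001, 0.003]
contact_force: [0.6, -0.7, -1.0]
opening: 39.5
```

Request:
{"fn": "drive_tool", "kwargs": {"deltas": [[0.3,[12,-32,0],[0,0,0]],[0.3,[12,-32,0],[0,0,0]],[0.3,[12,-32,0],[0,0,0]],[0.3,[12,-32,0],[0,0,0]],[0.3,[12,-32,0],[0,0,0]],[0.3,[12,-32,0],[0,0,0]],[0.3,[10,-20,0],[0,0,0]],[0.3,[5,-10,0],[0,0,0]],[0.3,[0,0,0],[0,0,0]],[0.3,[0,0,0],[0,0,0]]]}}

```text
clock: 6.02
eef_pos: [598.9, 178.9, 162.1]
eef_rot: [3.141, 0.001, -0.003]
contact_force: [-0.1, -0.8, -0.7]
opening: 39.7
```

Request:
{"fn": "drive_tool", "kwargs": {"deltas": [[0.3,[7,-20,0],[0,0,0]],[0.3,[7,-20,0],[0,0,0]],[0.3,[4,-10,0],[0,0,0]],[0.3,[0,0,15],[0,0,0]],[0.3,[0,0,25],[0,0,0]],[0.3,[0,0,25],[0,0,0]],[0.3,[0,0,15],[0,0,0]],[0.3,[0,0,0],[0,0,0]],[0.3,[0,0,0],[0,0,0]]]}}

```text
clock: 6.77
eef_pos: [617.0, 227.7, 82.6]
eef_rot: [3.141, -0.001, -0.004]
contact_force: [-0.5, 0.2, -0.8]
opening: 39.5
```

```bash
cat > look.py <<'E'
from h import *
import sys
X=[float(a) for a in sys.argv[2:5]]
s=status.get_state(); print(np.round(s['opening'],1),np.round(s['eef_pos'],1),np.round(s['contact_force'],1))
out=[]
for n in('scene','top'):
    p,d=vision.read_camera(n); np.savez(n+'1.npz',p=p,d=d)
    u,v=proj(n,X)[0]; u,v=int(u),int(v)
    p=cv2.copyMakeBorder(p,65,65,65,65,cv2.BORDER_CONSTANT)
    out.append(cv2.resize(p[v:v+130,u:u+130],(400,400),interpolation=cv2.INTER_CUBIC))
save(sys.argv[1],np.hstack(out))
E
python3 look.py g3.png 617 229 60
```

```text
39.5 [617.  227.7  82.6] [-0.5  0.2 -0.8]
```

View pics/g3.png

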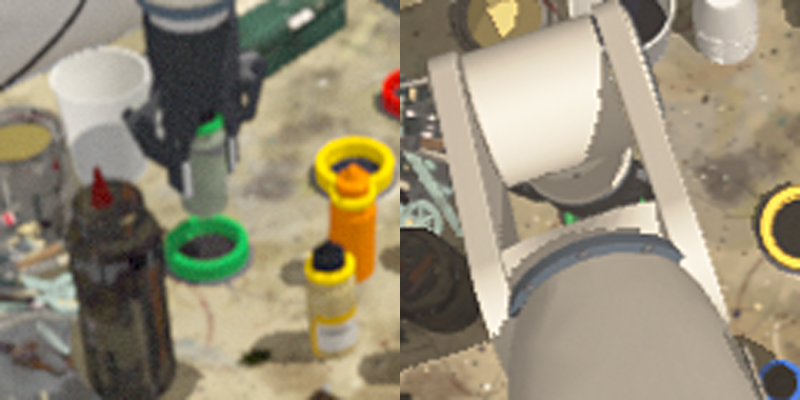

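Request:
{"fn": "drive_tool", "kwargs": {"deltas": [[0.3,[0,-1,15],[0,0,0]],[0.3,[0,0,15],[0,0,0]],[0.3,[0,0,12],[0,0,0]],[0.3,[0,0,6],[0,0,0]],[0.3,[0,0,3],[0,0,0]],[0.3,[0,0,3],[0,0,0]],[0.3,[0,0,1],[0,0,0]],[0.3,[0,0,0],[0,0,0]],[0.3,[0,0,0],[0,0,0]]]}}

```text
clock: 7.62
eef_pos: [618.4, 230.2, 29.0]
eef_rot: [-3.141, 0.0, -0.002]
contact_force: [-0.5, -0.4, 1.0]
opening: 39.5
```

Request:
{"fn": "drive_tool", "kwargs": {"deltas": [[0.3,[0,0,1],[0,0,0]],[0.3,[0,0,1],[0,0,0]],[0.3,[0,0,0],[0,0,0]],[0.3,[0,0,0],[0,0,0]]]}}

```text
clock: 7.95
eef_pos: [618.6, 230.2, 28.9]
eef_rot: [-3.141, -0.0, -0.002]
contact_force: [-6.3, -2.4, 18.8]
opening: 39.4
```

Request:
{"fn": "drive_tool", "kwargs": {"deltas": [[0.3,[0,0,-1],[0,0,0]],[0.75,[0,0,0],[0,0,0]],[0.75,[0,0,0],[0,0,0]],[0.75,[0,0,0],[0,0,0]],[0.75,[0,0,0],[0,0,0]],[0.75,[0,0,-15],[0,0,0]],[0.75,[0,0,-25],[0,0,0]],[0.75,[0,0,-30],[0,0,0]],[0.75,[0,0,-35],[0,0,0]],[0.75,[0,0,-35],[0,0,0]],[0.75,[0,0,-20],[0,0,0]],[0.75,[0,0,0],[0,0,0]]]}}

```text
clock: 8.95
eef_pos: [620.6, 231.1, 192.8]
eef_rot: [-3.139, 0.0, -0.012]
contact_force: [1.0, 1.3, 0.7]
opening: 64.1
```

```bash
python3 look.py g4.png 617 229 60
```

```text
64.1 [620.6 231.1 192.8] [1.  1.3 0.7]
```

View pics/g4.png

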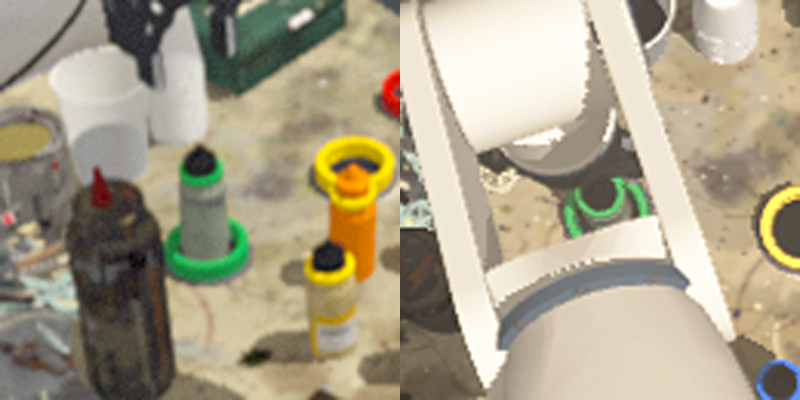

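Request:
{"fn": "drive_tool", "kwargs": {"deltas": [[0.85,[-25,0,0],[0,0,0]],[0.85,[-35,1,0],[0,0,0]],[0.85,[-35,1,0],[0,0,0]],[0.85,[-35,1,0],[0,0,0]],[0.85,[-20,1,0],[0,0,0]],[0.85,[-10,0,0],[0,0,0]],[0.85,[0,0,20],[0,0,0]],[0.85,[0,0,20],[0,0,0]],[0.85,[0,0,0],[0,0,0]],[0.85,[0,0,0],[0,0,0]]]}}

```text
clock: 9.88
eef_pos: [457.4, 225.6, 146.0]
eef_rot: [3.14, -0.0, -0.005]
contact_force: [-0.2, -0.0, 0.0]
opening: 72.5
```

```bash
python3 look.py y1.png 458 226 80
```

```text
72.5 [457.4 225.6 146. ] [-0.2 -0.   0. ]
```

View pics/y1.png

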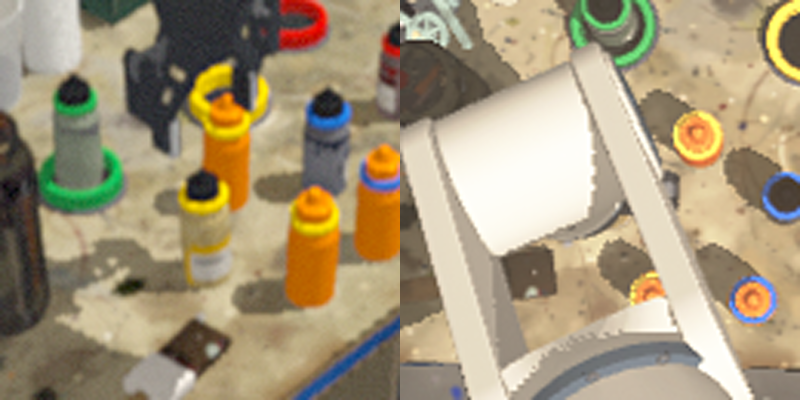

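Request:
{"fn": "drive_tool", "kwargs": {"deltas": [[0.85,[1.5,-1,20],[0,0,0]],[0.85,[0,0,25],[0,0,0]],[0.85,[0,0,25],[0,0,0]],[0.85,[0,0,20],[0,0,0]],[0.85,[0,0,20],[0,0,0]],[0.85,[0,0,13],[0,0,0]],[0.85,[0,0,0],[0,0,0]],[0.85,[0,0,0],[0,0,0]],[0.85,[0,0,0],[0,0,0]]]}}

```text
clock: 10.73
eef_pos: [460.4, 227.5, 25.4]
eef_rot: [-3.141, 0.0, -0.002]
contact_force: [0.5, -0.9, -0.2]
opening: 72.8
```

Request:
{"fn": "drive_tool", "kwargs": {"deltas": [[0.3,[0,0,1],[0,0,0]],[0.3,[0,0,0],[0,0,0]],[0.3,[0,0,0],[0,0,0]],[0.3,[0,0,0],[0,0,0]],[0.3,[0,0,0],[0,0,0]],[0.3,[0,0,0],[0,0,0]],[0.3,[0,0,-5],[0,0,0]],[0.3,[0,0,-10],[0,0,0]],[0.3,[0,0,-5],[0,0,0]],[0.3,[0,0,0],[0,0,0]]], "grip_force": 50}}

```text
clock: 11.57
eef_pos: [460.3, 227.5, 44.9]
eef_rot: [-3.141, 0.0, -0.003]
contact_force: [0.5, 0.8, -1.8]
opening: 39.5
```

```bash
python3 look.py y2.png 458 226 80
```

```text
39.5 [460.3 227.5  44.9] [ 0.5  0.8 -1.8]
```

View pics/y2.png

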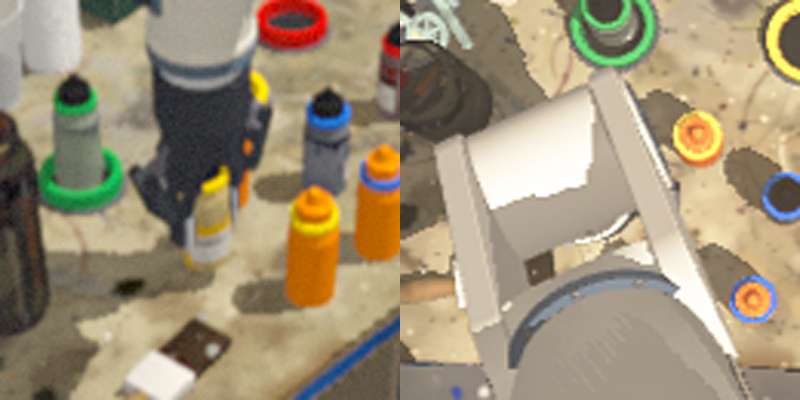

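Request:
{"fn": "drive_tool", "kwargs": {"deltas": [[0.3,[0,0,-15],[0,0,0]],[0.3,[0,0,-25],[0,0,0]],[0.3,[0,0,-30],[0,0,0]],[0.3,[0,0,-30],[0,0,0]],[0.3,[0,0,-20],[0,0,0]],[0.3,[0,0,0],[0,0,0]],[0.3,[10,12,0],[0,0,0]],[0.3,[19,22,0],[0,0,0]],[0.3,[24,28,0],[0,0,0]],[0.3,[24,28,0],[0,0,0]],[0.3,[24,28,0],[0,0,0]],[0.3,[20,22,0],[0,0,0]]]}}

```text
clock: 12.67
eef_pos: [581.1, 84.9, 162.0]
eef_rot: [3.141, -0.001, -0.002]
contact_force: [1.2, 0.7, -1.3]
opening: 39.1
```

Request:
{"fn": "drive_tool", "kwargs": {"deltas": [[0.3,[17,20,0],[0,0,0]],[0.3,[9,10,0],[0,0,0]],[0.3,[0,0,0],[0,0,0]],[0.3,[0,0,0],[0,0,0]]]}}

```text
clock: 13.0
eef_pos: [605.6, 56.9, 162.1]
eef_rot: [-3.141, 0.002, 0.003]
contact_force: [0.0, 0.3, -1.1]
opening: 39.8
```

Request:
{"fn": "drive_tool", "kwargs": {"deltas": [[0.3,[1,0,15],[0,0,0]],[0.3,[0,0,25],[0,0,0]],[0.3,[0,0,25],[0,0,0]],[0.3,[0,0,15],[0,0,0]],[0.3,[0,0,0],[0,0,0]],[0.3,[0,0,0],[0,0,0]]]}}

```text
clock: 13.5
eef_pos: [605.9, 58.1, 82.6]
eef_rot: [-3.142, -0.002, 0.004]
contact_force: [0.8, 0.1, -0.5]
opening: 39.4
```

```bash
python3 look.py y3.png 607 57 60
```

```text
39.4 [605.9  58.1  82.6] [ 0.8  0.1 -0.5]
```

View pics/y3.png

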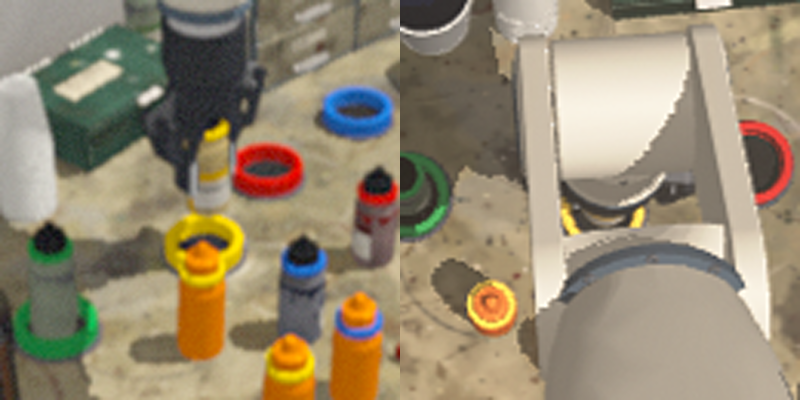

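Request:
{"fn": "drive_tool", "kwargs": {"deltas": [[0.3,[0.5,0,15],[0,0,0]],[0.3,[0,0,15],[0,0,0]],[0.3,[0,0,12],[0,0,0]],[0.3,[0,0,6],[0,0,0]],[0.3,[0,0,3],[0,0,0]],[0.3,[0,0,2],[0,0,0]],[0.3,[0,0,1],[0,0,0]],[0.3,[0,0,0],[0,0,0]],[0.3,[0,0,0],[0,0,0]]]}}

```text
clock: 14.35
eef_pos: [608.3, 57.1, 29.8]
eef_rot: [-3.141, 0.0, -0.001]
contact_force: [0.7, 0.7, -1.2]
opening: 39.7
```

Request:
{"fn": "drive_tool", "kwargs": {"deltas": [[0.3,[0,0,1],[0,0,0]],[0.3,[0,0,0.5],[0,0,0]],[0.3,[0,0,0],[0,0,0]],[0.3,[0,0,0],[0,0,0]]]}}

```text
clock: 14.68
eef_pos: [608.3, 57.1, 28.4]
eef_rot: [-3.141, 0.0, -0.001]
contact_force: [-1.0, -0.1, 5.6]
opening: 39.6
```

Contact with the floor. Release and rise.

Request:
{"fn": "drive_tool", "kwargs": {"deltas": [[0.75,[0,0,0],[0,0,0]],[0.75,[0,0,0],[0,0,0]],[0.75,[0,0,0],[0,0,0]],[0.75,[0,0,0],[0,0,0]],[0.75,[0,0,-15],[0,0,0]],[0.75,[0,0,-25],[0,0,0]],[0.75,[0,0,-30],[0,0,0]],[0.75,[0,0,-35],[0,0,0]],[0.75,[0,0,-35],[0,0,0]],[0.75,[0,0,-20],[0,0,0]],[0.75,[0,0,0],[0,0,0]],[0.75,[0,0,0],[0,0,0]]]}}

```text
clock: 15.68
eef_pos: [608.6, 57.1, 189.0]
eef_rot: [-3.141, 0.0, -0.004]
contact_force: [0.1, -0.7, 0.8]
opening: 64.3
```

```bash
python3 look.py y4.png 607 57 60
```

```text
64.3 [608.6  57.1 189. ] [ 0.1 -0.7  0.8]
```

View pics/y4.png

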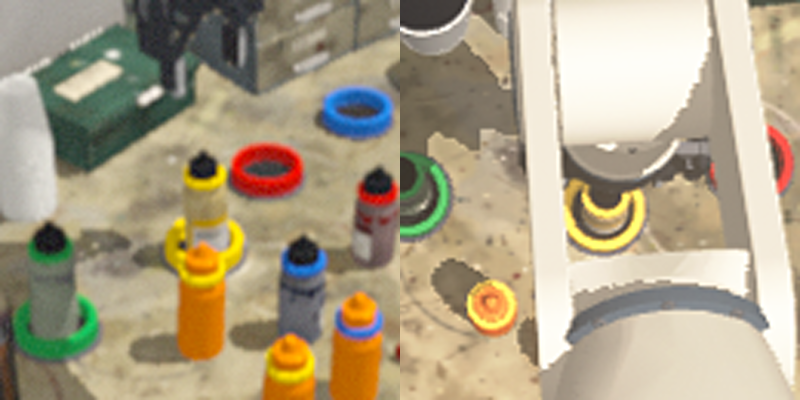

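Request:
{"fn": "drive_tool", "kwargs": {"deltas": [[0.85,[-20,-3,0],[0,0,0]],[0.85,[-33,-4,0],[0,0,0]],[0.85,[-33,-4,0],[0,0,0]],[0.85,[-33,-4,0],[0,0,0]],[0.85,[-16,-2,0],[0,0,0]],[0.85,[-8,-1,0],[0,0,0]],[0.85,[0,0,20],[0,0,0]],[0.85,[0,0,20],[0,0,0]],[0.85,[0,0,0],[0,0,0]],[0.85,[0,0,0],[0,0,0]]]}}

```text
clock: 16.62
eef_pos: [464.3, 74.9, 146.6]
eef_rot: [3.141, -0.0, -0.005]
contact_force: [-0.3, 1.0, 0.0]
opening: 72.4
```

```bash
python3 look.py b1.png 465 75 80
```

```text
72.4 [464.3  74.9 146.6] [-0.3  1.   0. ]
```

View pics/b1.png

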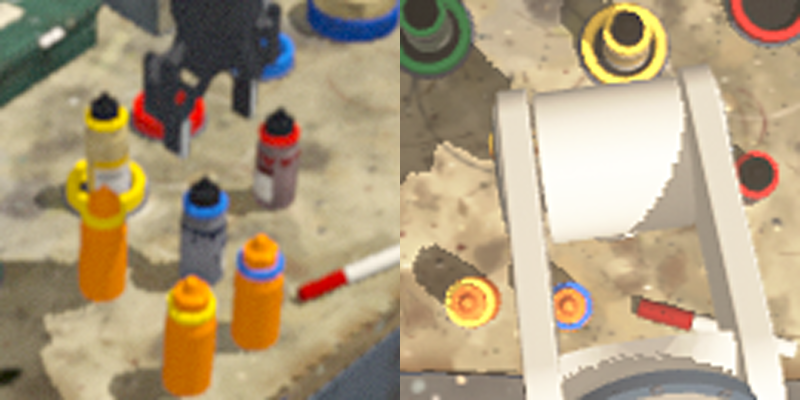

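Request:
{"fn": "drive_tool", "kwargs": {"deltas": [[0.85,[0.5,0,20],[0,0,0]],[0.85,[0,0,25],[0,0,0]],[0.85,[0,0,25],[0,0,0]],[0.85,[0,0,20],[0,0,0]],[0.85,[0,0,20],[0,0,0]],[0.85,[0,0,13],[0,0,0]],[0.85,[0,0,0],[0,0,0]],[0.85,[0,0,0],[0,0,0]],[0.85,[0,0,0],[0,0,0]]]}}

```text
clock: 17.47
eef_pos: [466.5, 75.2, 25.8]
eef_rot: [-3.141, 0.0, -0.003]
contact_force: [0.2, 0.6, 0.1]
opening: 72.5
```

Request:
{"fn": "drive_tool", "kwargs": {"deltas": [[0.3,[0,0,0],[0,0,0]],[0.3,[0,0,0],[0,0,0]],[0.3,[0,0,0],[0,0,0]],[0.3,[0,0,0],[0,0,0]],[0.3,[0,0,0],[0,0,0]],[0.3,[0,0,0],[0,0,0]],[0.3,[0,0,-5],[0,0,0]],[0.3,[0,0,-10],[0,0,0]],[0.3,[0,0,-5],[0,0,0]],[0.3,[0,0,0],[0,0,0]]]}}

```text
clock: 18.3
eef_pos: [466.4, 75.2, 46.3]
eef_rot: [-3.141, 0.0, -0.004]
contact_force: [0.6, -0.0, -1.3]
opening: 40.0
```

```bash
python3 look.py b2.png 465 75 80
```

```text
40.0 [466.4  75.2  46.3] [ 0.6 -0.  -1.3]
```

View pics/b2.png

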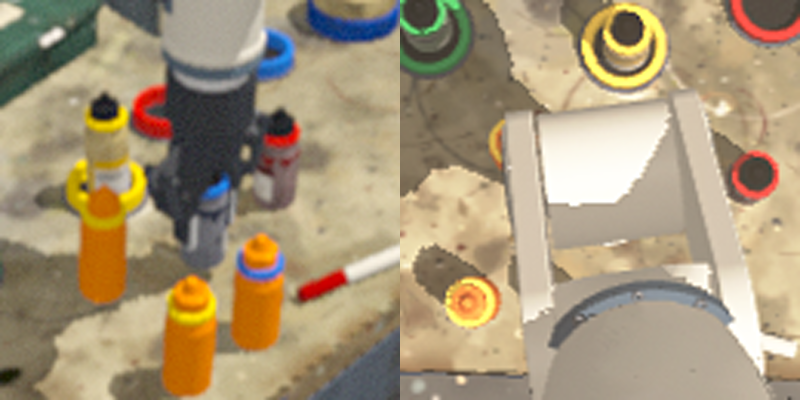

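Request:
{"fn": "drive_tool", "kwargs": {"deltas": [[0.3,[0,0,-15],[0,0,0]],[0.3,[0,0,-25],[0,0,0]],[0.3,[0,0,-30],[0,0,0]],[0.3,[0,0,-30],[0,0,0]],[0.3,[0,0,-20],[0,0,0]],[0.3,[0,0,0],[0,0,0]],[0.3,[10,15,0],[0,0,0]],[0.3,[18,28,0],[0,0,0]],[0.3,[22,34,0],[0,0,0]],[0.3,[22,34,0],[0,0,0]],[0.3,[22,34,0],[0,0,0]],[0.3,[22,34,0],[0,0,0]]]}}

```text
clock: 19.4
eef_pos: [581.5, -105.6, 163.4]
eef_rot: [-3.141, -0.0, 0.002]
contact_force: [1.5, 0.1, -1.0]
opening: 40.0
```

Request:
{"fn": "drive_tool", "kwargs": {"deltas": [[0.3,[22,34,0],[0,0,0]],[0.3,[22,34,0],[0,0,0]],[0.3,[18,28,0],[0,0,0]],[0.3,[9,14,0],[0,0,0]],[0.3,[5,6,0],[0,0,0]],[0.3,[0,0,0],[0,0,0]],[0.3,[0,0,0],[0,0,0]]]}}

```text
clock: 19.98
eef_pos: [656.4, -219.1, 163.5]
eef_rot: [-3.141, 0.0, 0.003]
contact_force: [-0.5, 0.1, -0.1]
opening: 39.9
```

Request:
{"fn": "drive_tool", "kwargs": {"deltas": [[0.3,[1.5,0,15],[0,0,0]],[0.3,[0,0,25],[0,0,0]],[0.3,[0,0,25],[0,0,0]],[0.3,[0,0,15],[0,0,0]],[0.3,[0,0,0],[0,0,0]],[0.3,[0,0,0],[0,0,0]]]}}

```text
clock: 20.48
eef_pos: [657.7, -218.5, 83.5]
eef_rot: [-3.141, -0.002, 0.004]
contact_force: [-0.0, -0.4, -0.3]
opening: 39.4
```

```bash
python3 look.py b3.png 658 -219 60
```

```text
39.4 [ 657.7 -218.5   83.5] [-0.  -0.4 -0.3]
```

View pics/b3.png

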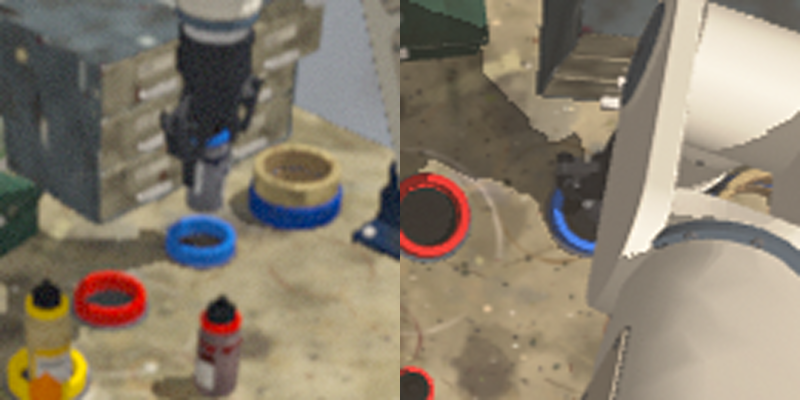

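Request:
{"fn": "drive_tool", "kwargs": {"deltas": [[0.3,[0,0,15],[0,0,0]],[0.3,[0,0,15],[0,0,0]],[0.3,[0,0,12],[0,0,0]],[0.3,[0,0,6],[0,0,0]],[0.3,[0,0,3],[0,0,0]],[0.3,[0,0,1],[0,0,0]],[0.3,[0,0,1],[0,0,0]],[0.3,[0,0,0],[0,0,0]],[0.3,[0,0,0],[0,0,0]]]}}

```text
clock: 21.33
eef_pos: [659.3, -220.1, 32.3]
eef_rot: [3.141, -0.0, 0.001]
contact_force: [-0.2, 0.7, -1.0]
opening: 39.7
```

Request:
{"fn": "drive_tool", "kwargs": {"deltas": [[0.3,[0,0,1],[0,0,0]],[0.3,[0,0,0],[0,0,0]],[0.3,[0,0,0],[0,0,0]]]}}

```text
clock: 21.58
eef_pos: [659.0, -220.0, 31.0]
eef_rot: [3.141, -0.0, 0.001]
contact_force: [-0.9, -0.1, -1.6]
opening: 39.8
```

Request:
{"fn": "drive_tool", "kwargs": {"deltas": [[0.3,[0,0,1],[0,0,0]],[0.3,[0,0,0.5],[0,0,0]],[0.3,[0,0,0],[0,0,0]],[0.3,[0,0,0],[0,0,0]]]}}

```text
clock: 21.92
eef_pos: [659.1, -220.0, 30.0]
eef_rot: [3.141, -0.0, 0.001]
contact_force: [-1.5, 0.7, 4.8]
opening: 39.7
```

Floor contact; release and rise.

Request:
{"fn": "drive_tool", "kwargs": {"deltas": [[0.75,[0,0,0],[0,0,0]],[0.75,[0,0,0],[0,0,0]],[0.75,[0,0,0],[0,0,0]],[0.75,[0,0,0],[0,0,0]],[0.75,[0,0,-15],[0,0,0]],[0.75,[0,0,-25],[0,0,0]],[0.75,[0,0,-30],[0,0,0]],[0.75,[0,0,-35],[0,0,0]],[0.75,[0,0,-35],[0,0,0]],[0.75,[0,0,-20],[0,0,0]],[0.75,[0,0,0],[0,0,0]],[0.75,[0,0,0],[0,0,0]]]}}

```text
clock: 22.92
eef_pos: [659.7, -220.2, 191.9]
eef_rot: [3.14, -0.0, 0.005]
contact_force: [-0.0, 1.0, -0.8]
opening: 64.0
```

```bash
python3 look.py b4.png 658 -219 60
```

```text
64.0 [ 659.7 -220.2  191.9] [-0.   1.  -0.8]
```

View pics/b4.png

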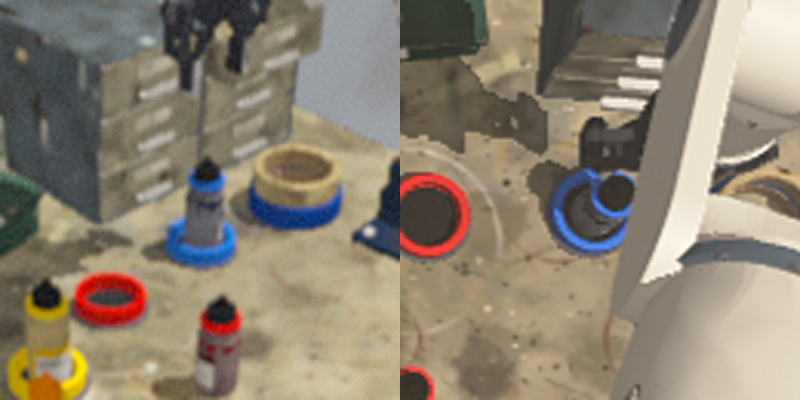

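Request:
{"fn": "drive_tool", "kwargs": {"deltas": [[0.85,[-15,-15,0],[0,0,0]],[0.85,[-24,-24,0],[0,0,0]],[0.85,[-26,-26,0],[0,0,0]],[0.85,[-26,-26,0],[0,0,0]],[0.85,[-26,-26,0],[0,0,0]],[0.85,[-26,-26,0],[0,0,0]],[0.85,[-17,-17,0],[0,0,0]],[0.85,[-8.5,-7.5,0],[0,0,0]],[0.85,[0,0,20],[0,0,0]],[0.85,[0,0,20],[0,0,0]],[0.85,[0,0,0],[0,0,0]],[0.85,[0,0,0],[0,0,0]]]}}

```text
clock: 24.02
eef_pos: [489.5, -52.6, 148.1]
eef_rot: [-3.141, 0.0, 0.005]
contact_force: [-0.0, -0.8, 0.9]
opening: 72.6
```

```bash
python3 look.py r1.png 491 -52 80
```

```text
72.6 [489.5 -52.6 148.1] [-0.  -0.8  0.9]
```

View pics/r1.png

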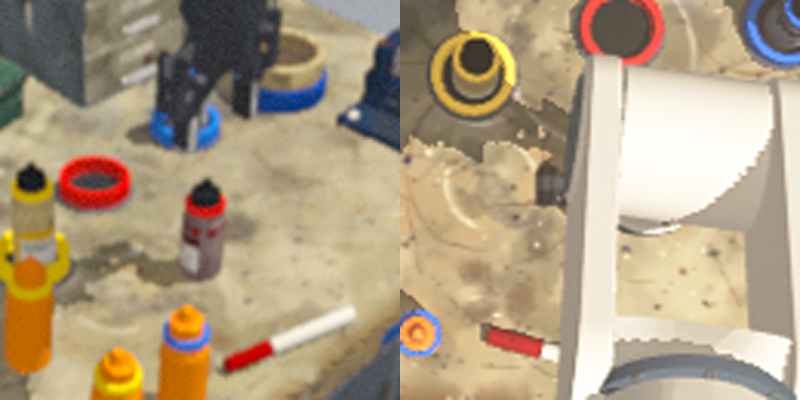

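Request:
{"fn": "drive_tool", "kwargs": {"deltas": [[0.85,[1,0,20],[0,0,0]],[0.85,[0,0,25],[0,0,0]],[0.85,[0,0,25],[0,0,0]],[0.85,[0,0,20],[0,0,0]],[0.85,[0,0,20],[0,0,0]],[0.85,[0,0,14],[0,0,0]],[0.85,[0,0,0],[0,0,0]],[0.85,[0,0,0],[0,0,0]],[0.85,[0,0,0],[0,0,0]]]}}

```text
clock: 24.87
eef_pos: [492.4, -52.7, 26.4]
eef_rot: [3.141, -0.0, 0.002]
contact_force: [-0.1, 0.2, 0.3]
opening: 72.6
```

Request:
{"fn": "drive_tool", "kwargs": {"deltas": [[0.3,[0,0,0],[0,0,0]],[0.3,[0,0,0],[0,0,0]],[0.3,[0,0,0],[0,0,0]],[0.3,[0,0,0],[0,0,0]],[0.3,[0,0,0],[0,0,0]],[0.3,[0,0,0],[0,0,0]],[0.3,[0,0,-5],[0,0,0]],[0.3,[0,0,-10],[0,0,0]],[0.3,[0,0,-5],[0,0,0]],[0.3,[0,0,0],[0,0,0]]]}}

```text
clock: 25.7
eef_pos: [492.3, -52.5, 46.8]
eef_rot: [3.141, -0.0, 0.004]
contact_force: [0.4, 0.0, -1.1]
opening: 39.4
```

```bash
python3 look.py r2.png 491 -52 80
```

```text
39.4 [492.3 -52.5  46.8] [ 0.4  0.  -1.1]
```

View pics/r2.png

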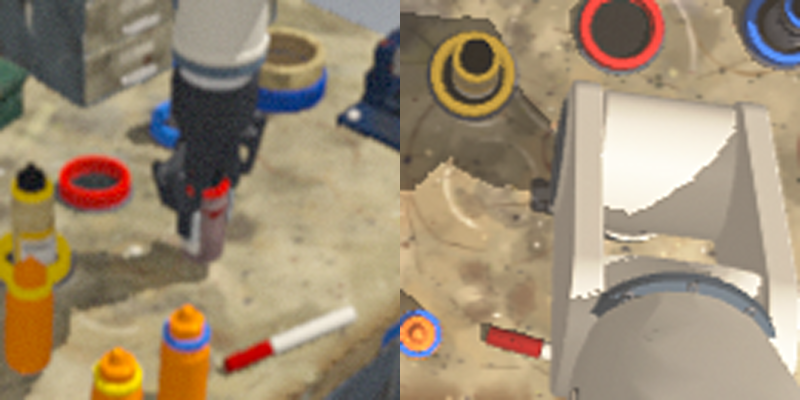

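Request:
{"fn": "drive_tool", "kwargs": {"deltas": [[0.3,[0,0,-15],[0,0,0]],[0.3,[0,0,-25],[0,0,0]],[0.3,[0,0,-25],[0,0,0]],[0.3,[0,0,-15],[0,0,0]],[0.3,[0,0,0],[0,0,0]],[0.3,[12,2,0],[0,0,0]],[0.3,[25,3,0],[0,0,0]],[0.3,[32,4,0],[0,0,0]],[0.3,[32,4,0],[0,0,0]],[0.3,[28,3,0],[0,0,0]],[0.3,[20,2,0],[0,0,0]],[0.3,[9,1,0],[0,0,0]]]}}

```text
clock: 26.8
eef_pos: [651.4, -71.7, 123.7]
eef_rot: [-3.142, 0.0, -0.0]
contact_force: [0.1, -0.1, -1.1]
opening: 39.2
```

Request:
{"fn": "drive_tool", "kwargs": {"deltas": [[0.3,[0,0,10],[0,0,0]],[0.3,[0,0,20],[0,0,0]],[0.3,[0,0,10],[0,0,0]],[0.3,[0,0,0],[0,0,0]],[0.3,[0,0,0],[0,0,0]]]}}

```text
clock: 27.22
eef_pos: [647.6, -71.3, 84.1]
eef_rot: [-3.141, 0.0, 0.005]
contact_force: [-0.0, 0.3, -1.7]
opening: 38.9
```

```bash
python3 look.py r3.png 651 -72 60
```

```text
38.9 [647.6 -71.3  84.1] [-0.   0.3 -1.7]
```

View pics/r3.png

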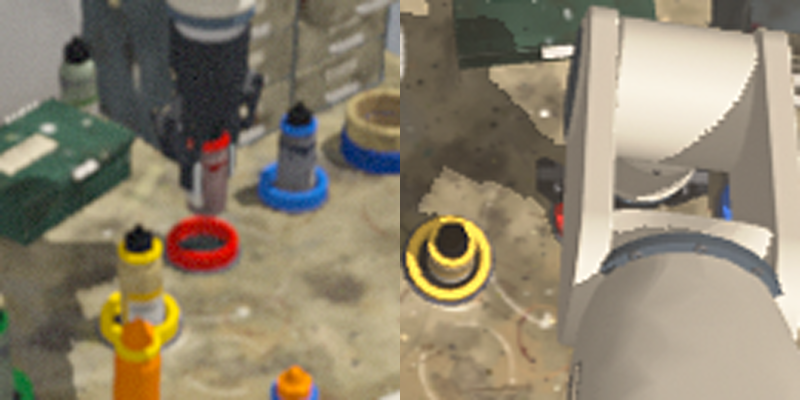

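Request:
{"fn": "drive_tool", "kwargs": {"deltas": [[0.3,[2,0.5,10],[0,0,0]],[0.3,[0,0,15],[0,0,0]],[0.3,[0,0,15],[0,0,0]],[0.3,[0,0,6],[0,0,0]],[0.3,[0,0,3],[0,0,0]],[0.3,[0,0,2],[0,0,0]],[0.3,[0,0,1],[0,0,0]],[0.3,[0,0,0],[0,0,0]],[0.3,[0,0,0],[0,0,0]]]}}

```text
clock: 28.07
eef_pos: [651.9, -72.0, 34.0]
eef_rot: [3.141, -0.0, 0.002]
contact_force: [0.2, -0.6, -1.3]
opening: 39.2
```

Request:
{"fn": "drive_tool", "kwargs": {"deltas": [[0.3,[0,0,1],[0,0,0]],[0.3,[0,0,0],[0,0,0]],[0.3,[0,0,0],[0,0,0]]]}}

```text
clock: 28.32
eef_pos: [651.4, -72.0, 32.5]
eef_rot: [3.142, -0.0, 0.0]
contact_force: [-0.5, 0.5, -0.1]
opening: 39.3
```

Request:
{"fn": "drive_tool", "kwargs": {"deltas": [[0.3,[0,0,1],[0,0,0]],[0.3,[0,0,1],[0,0,0]],[0.3,[0,0,0.5],[0,0,0]],[0.3,[0,0,0],[0,0,0]],[0.3,[0,0,0],[0,0,0]]]}}

```text
clock: 28.73
eef_pos: [651.6, -71.9, 30.5]
eef_rot: [3.142, -0.0, 0.001]
contact_force: [-1.4, 1.4, 6.0]
opening: 39.5
```

Seated. Release, rise, then back away clear of the view.

Request:
{"fn": "drive_tool", "kwargs": {"deltas": [[0.75,[0,0,0],[0,0,0]],[0.75,[0,0,0],[0,0,0]],[0.75,[0,0,0],[0,0,0]],[0.75,[0,0,0],[0,0,0]],[0.75,[0,0,-15],[0,0,0]],[0.75,[0,0,-25],[0,0,0]],[0.75,[0,0,-30],[0,0,0]],[0.75,[0,0,-35],[0,0,0]],[0.75,[0,0,-35],[0,0,0]],[0.75,[0,0,-30],[0,0,0]],[0.75,[0,0,0],[0,0,0]]]}}

```text
clock: 29.65
eef_pos: [654.9, -72.3, 206.9]
eef_rot: [3.14, -0.0, 0.016]
contact_force: [0.7, -0.3, 0.2]
opening: 64.0
```

Request:
{"fn": "drive_tool", "kwargs": {"deltas": [[0.75,[-15,15,0],[0,0,0]],[0.75,[-22,25,0],[0,0,0]],[0.75,[-22,30,0],[0,0,0]],[0.75,[-22,30,0],[0,0,0]],[0.75,[-22,30,0],[0,0,0]],[0.75,[-22,30,0],[0,0,0]],[0.75,[-22,30,0],[0,0,0]],[0.75,[-22,30,0],[0,0,0]],[0.75,[-22,30,0],[0,0,0]],[0.75,[-22,30,0],[0,0,0]],[0.75,[-22,30,0],[0,0,0]],[0.75,[-22,30,0],[0,0,0]]]}}

```text
clock: 30.65
eef_pos: [392.9, -413.1, 199.4]
eef_rot: [-3.141, 0.0, 0.0]
contact_force: [1.2, -0.6, -0.2]
opening: 63.9
```

Request:
{"fn": "drive_tool", "kwargs": {"deltas": [[0.75,[-15,30,0],[0,0,0]],[0.75,[-15,30,0],[0,0,0]],[0.75,[-15,25,0],[0,0,0]],[0.75,[-5,10,0],[0,0,0]],[0.75,[0,0,0],[0,0,0]],[0.75,[0,0,0],[0,0,0]]]}}

```text
clock: 31.15
eef_pos: [344.1, -506.6, 199.2]
eef_rot: [-3.14, 0.002, 0.0]
contact_force: [-0.2, 0.9, 0.3]
opening: 64.0
```

```bash
python3 - <<'E'
from h import *
s=status.get_state(); print(np.round(s['eef_pos'],1),np.round(s['qvel'],3))
G={'red':(651,-72.2,53),'blue':(658.5,-219.3,55),'yellow':(607.3,57,57),'green':(616.7,229.2,59)}
for n in('scene','top'):
    p,d=vision.read_camera(n); np.savez(n+'2.npz',p=p,d=d)
    save(n+'2.png',p)
    P=cloud(n,d)
    for c,(x,y,h) in G.items():
        X=P.reshape(-1,3); Y=X[(np.hypot(X[:,0]-x,X[:,1]-y)<40)&(X[:,2]>28)]
        m=cmask(p,c)&(np.hypot(P[...,0]-x,P[...,1]-y)<45)&(P[...,2]>60)
        W=P[m]
        from scipy.optimize import least_squares
        q=least_squares(lambda q:np.hypot(Y[:,0]-q[0],Y[:,1]-q[1])-20.5,(x,y),loss='soft_l1').x if len(Y)>5 else None
        W2=ringfit(n,p,c,(x,y),z=2*h+4-25,rad=60)
        print(n,c,'ztop',np.round(np.percentile(Y[:,2],98),1) if len(Y) else None,'expect',2*h+4,'bodyfit',q is not None and np.round(q-(x,y),1),len(Y),'collar',m.sum(),np.round((W.min(0)+W.max(0))[:2]/2-(x,y),1) if m.any() else '')
        for k in vision.place_of(n,f'bottle_{c}_center')[:3]: print('   net',round(k['confidence'],2),np.round(ray(n,k['uv'],h+4)[:2]-(x,y),1))
for t,z in(('squeeze_bottle_center',110),('marker_center',9)):
    print(t,[(round(k['confidence'],2),np.round(ray('top',k['uv'],z),1)) for k in vision.place_of('top',t)])
E
```

```text
[ 344.1 -506.6  199.2] [ 0.027 -0.012  0.014  0.004  0.002  0.004]
scene red ztop 108.1 expect 110 bodyfit [ 0.3 -2.3] 310 collar 67 [-5.6  0.8]
   net 0.68 [-11.9  13.5]
scene blue ztop 111.2 expect 114 bodyfit [ 0.  -3.8] 294 collar 43 [-4.7  2.8]
   net 0.92 [ 4.6 -4. ]
   net 0.55 [-283.5  325.5]
scene yellow ztop 115.0 expect 118 bodyfit [ 0.2 -2.7] 379 collar 82 [-2.8 -0. ]
   net 0.86 [-94.5  86.9]
   net 0.84 [-242.1  134.7]
scene green ztop 120.0 expect 122 bodyfit [ 3.1 -2.2] 455 collar 51 [-3.3  0.3]
   net 0.88 [ 8.3 -8.7]
top red ztop 110.8 expect 110 bodyfit [ 1.3 -0.3] 253 collar 87 [-0.9  1.4]
   net 0.83 [-0.5  1.4]
top blue ztop 115.0 expect 114 bodyfit [ 0.8 -2.8] 287 collar 69 [-0.1 -0.9]
   net 0.89 [ 4.2 -1.9]
top yellow ztop 118.4 expect 118 bodyfit [ 1.2 -1. ] 254 collar 91 [-0.4 -0.9]
   net 0.78 [-235.5  123.4]
   net 0.71 [ 2.  -0.7]
   net 0.61 [-101.5   91.6]
top green ztop 125.0 expect 122 bodyfit [3.4 0.5] 260 collar 44 [ 2.1 -0.6]
   net 0.57 [ 0.3 -3.6]
   net 0.22 [  32.1 -436.5]
squeeze_bottle_center [(0.78, array([539.4, 365.3, 110. ])), (0.33, array([630.8, -65.5, 110. ]))]
marker_center [(0.88, array([364.2, -26.3,   9. ])), (0.36, array([651.7, -76.6,   9. ]))]
```

View pics/top2.png

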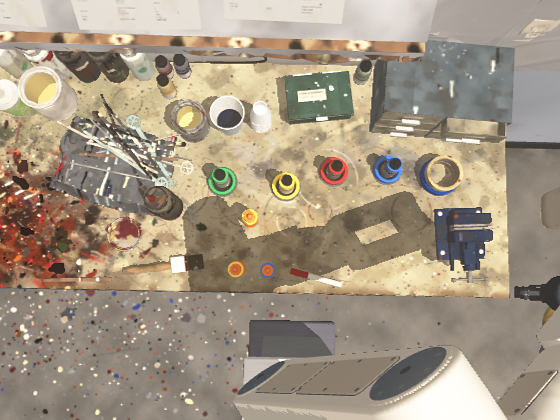

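View pics/scene2.png

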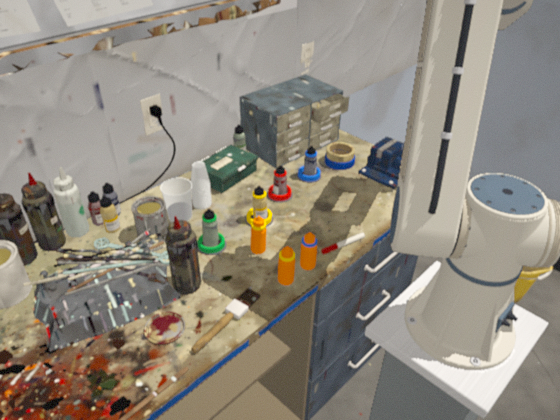

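```bash
python3 -c "
from bench import r
print(r.close_job())"
```

```text
the job is handed in; nothing more can be done
None
```

I stood all four black-capped bottles (green, yellow, blue, red) in the holders matching their collars and handed the job in at about 31.5 s of the 93 s allowed. No verdict was reported. I left the three orange look-alikes alone.

**Final checks, arm backed clear:**
- **Centring:** with the top camera, the body fits and collar positions put every bottle within about 4 mm of its holder's centre; the limit is 12 mm.
- **Seating:** each bottle was pressed down until the floor pushed back (5–19 N). Measured tops agree with fully seated bottles to about 3 mm. The largest offset was green, which read 3 mm high from the top camera but 2 mm low from the scene camera.
- **Upright and released:** both final pictures show all four standing upright, with the gripper well away from them.
- **Squeeze bottle and marker:** by the top camera's detections, both are within about 4 mm of where they started.

**Disagreements:** the scene camera's network was off by 10–20 mm for the red and green bottles, and for yellow it picked out only the orange look-alikes. I discounted these because depth and colour from both cameras agreed on the seated positions.

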